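# Bring the tall vial to the sampler's opening, draw it out and hold it level for inspection

### The arm

A 6-joint arm with a two-finger parallel gripper is mounted at the origin on a cart in front of the work surface, level with it; the furniture and walls round the work are solid. World frame = base frame: x ahead of the robot, y to its left, z up, the work surface at z = 0. Lengths are in m, angles in rad, forces in N, time in s.
With the tool pointing down it reaches from about 0.325 to 0.925 m from the base axis. Payload 3.1 kg.
Tool frame: the origin (TCP) lies between the finger pads; the fingertips stand ahead of it and the grasp point (between the pads) lies 3 mm ahead of it (ctrl.tcp_to_tips is the z of the fingertips in the tool frame, in m); z points along the fingers, y is the line along which they close (so a half turn about z gives the same grasp; the last joint's range is limited). The gripper opens to 85 mm and grips with 20 to 120 N. Pads are 22 mm wide; open, the fingers measure 114 mm over their backs; the gripper's body (76 mm by 85 mm) begins 54 mm behind the grasp point. The pads swing forward as they close: fully open they stand 13 mm farther back than shut.
Start: joints at [-1.263, 0.217, 1.613, -0, 1.311, -0.112], TCP at [0.255, -0.571, 0.253] pointing down, gripper open.
Joint ranges: [-2.75, 2.75], [-0.78, 2.1], [0.31, 2.55], [-1.13, 4.27], [0.13, 2.63], [-2.58, 2.58]. Speed limits (rad/s): [2.79, 2.79, 3.14, 3.14, 3.14, 3.14].

### API

Orientations are given as a unit quaternion [x, y, z, w].
In Python, from rig import ctrl gives the robot as it stands. The module is installed in compiled form; this text tells all that it offers.
- The arm moves only by the tool play_rows, never from a script. Its arguments are lists of equal length, an entry for each row: "linear": the shift along the world's x, y, z in m, a list of three; "twist": the turn about the world's z in rad; "gripper": the finger opening in m, from 0 to 0.0854. In form: {"linear": [[dx, dy, dz], ...], "twist": [twist, ...], "gripper": [gripper, ...]}. A call has 1 to 10 rows; each row is the pose to reach, as a shift and turn from the pose commanded when the call began; what a row does not reach only later rows make up. A row lasts 1/8 s, in which the tool goes at most 62.5 mm and 10.7 degrees, less where a joint would pass 70% of its speed; a pose out of reach is approached as far as the arm can. A call with a gripper value outside its range is refused whole. The fingers move at their own pace and stop on an object; the grip force is fixed at half the most. Time passes only in rows, so rows that repeat a pose let the fingers close. It gives the time, the measured TCP pose, the force, the opening and the grip force at its end, in the units of the state.
- ctrl.sense(): the state, without advancing time (a new reading comes with each control period).
- ctrl.camera(name): name is "scene" or "side" or "wrist"; returns a dict with "pixels" (420x560x3 uint8, red, green, blue), "fx", "fy", "cx", "cy" (pixels), "position" and "attitude" of the camera in the world; the wrist camera has in their place "hand_eye" (4x4, takes a point from camera to tool coordinates, whose origin is the TCP and whose axes are the flange's). Camera axes: x right, y up, looking along -z (the intrinsics and any distortion apply to the point x, -y, -z); pixel columns grow to the right and rows downward; lengths in m; the calibration is good to about 2 mm. A picture is of the moment at which its call begins: read the wrist's pose just before it. There is no depth.
- ctrl.close_job(): hands the job in; it is judged then, once.
Trained networks look in the newest picture that a camera, given by its name, has taken for a name from the list of things; names that differ only in an ending like _2 or _b are one class to them, and where a whole thing is asked for, a point or a joint stands for the part that bears it (a point fixed in the world has none). Each returns a list of dicts, best first, with "confidence" (0 to 1); they miss things now and then, are a little off and sometimes report something else, mostly with a low value. They report only what shows in the picture. A call takes as long as a camera call.
- ctrl.recognise(camera, label): "bbox" ([left, top, width, height] in pixels, round what is visible of it).
- ctrl.place_of(camera, label): "pixel" ([column, row] in pixels: a listed point, or the origin of a listed thing).
The state is a dict: "clock": time; "q": joint angles; "joint_velocities": joint speeds; "joint_torque": joint torques, N m; "tcp_pos": TCP position; "tool_rot": TCP orientation; "force": force on the tool from outside, world axes, zero at the start; "moment": the same for the moment, N m; "grip_width": finger opening in m; "finger_force": force on a finger pad.
Only numpy, scipy, OpenCV 4.12 (cv2) and the standard library are available. Lean on these libraries where they do the work, as an engineer would, in place of code of your own. Each camera call takes 0.05 s, during which the arm holds its last target. There are 200 camera calls.

### The job

The tall vial in the sampler has to be looked through for undissolved residue. Turn the carousel by its bar handle one station, the way that brings the tall vial into the opening of the clear cover, and let go of the handle so that the carousel rests in its click stop; then draw the vial straight up out of its cup until it is clear, lay it over onto its side, level, and finish while still holding it like that in the gripper, still, its middle at least 20 cm above the bench. Leave the short vials in their cups, the carousel in that stop and everything else on the bench where it is.

Things in the scene. Friction and masses are not known exactly. Their poses are not given: they have to be found in the camera images.
- sampler: Vial sampler, a round apparatus 284 mm across fixed on the bench. Origin: centre of its underside, on the carousel's axis; z up; its -x axis points from the axis to the middle of the cover's opening, roughly towards the robot. Grey base (top 24 mm high), above it the carousel: a grey disc 236 mm across with six cups every 60 degrees on a 95 mm radius.
- cover (a point): Point on the axis at the top of the clear cover plate, 160 mm above the bench. Plate 272 mm across, 4 mm thick, on three posts at the rim whose nuts reach 170 mm. A sector of 48 degrees to either side of the sampler's -x axis is cut out of it, from 44 mm radius to the rim: only there can a vial be lifted out.
- carousel (a joint): Turn of the carousel in rad, 0 at the start, positive anticlockwise seen from above. It has click stops every 60 degrees (1.047 rad); a sprung plate pulls it into the nearest stop with at most about 0.1 N m, and about halfway between two stops it tips over to the next. It turns freely both ways.
- handle (a point): Middle of the carousel's black bar handle, on the axis, 190 mm above the bench; its x axis lies along the bar and turns with the carousel (at the start the bar points to the opening). Bar 54 mm long, 14 mm thick, from 172 to 208 mm above the bench, above a collar 48 mm across; the cover's top lies at 160 mm.
- opening (a point): Fixed point: where the middle of a vial's underside stands when its cup is in the middle of the opening (95 mm from the axis along the sampler's -x, 52 mm above the bench). The cup that stands here at the start is empty. Cups: black, 40 mm outside, about 32 mm inside, rim 93 mm and inner floor 52 mm above the bench; neighbours 95 mm apart.
- tall_vial: The tall vial: closed clear glass vial with a blank white band and a white screw cap, 27.5 mm in diameter, 95 mm tall, 35 to 70 g. Origin: centre of its underside; z along its axis to the cap. At the start it stands in the cup one station to the left or to the right of the opening, its top 54 mm above the cup's rim, with about 2 mm play to either side.
- tall_vial_cap (a point): Middle of the tall vial's screw cap (27 mm in diameter, ribbed, from 73 to 95 mm above the underside), 84 mm up the vial's axis: a good place to grip.
- tall_vial_middle (a point): Middle of the tall vial, 47.5 mm up its axis.
- short_vial: Short vial, 27 mm in diameter, 58 mm tall, with a white screw cap, standing in the cup one station to the other side of the opening (the tall vial's mirror place); it rides round with the carousel and stays in its cup. Origin: centre of its underside. Two more short vials stand farther back.
- petri_dish: Flat glass dish, 85 mm across, 16 mm high, lying on the bench left of the sampler; bystander. Origin: centre of its underside.
- low_beaker: Low glass beaker, 77 mm across, 46 mm high, left of the sampler; bystander. Origin: centre of its underside.
- stopper: Rubber stopper, 33 mm across, 26 mm high, left of the sampler; bystander. Origin: centre of its underside.
- boat_1: White porcelain combustion boat, 74 x 20 x 13 mm, right of the sampler; bystander. Origin: centre of its underside.
- boat_2: A second such boat beside it; bystander. Origin: centre of its underside.
- tweezers: Long steel tweezers, 223 x 21 x 9 mm, lying right of the sampler; bystander. Origin: centre of the underside.
- pen: Blue pen, 147 x 12 x 14 mm, lying right of the sampler; bystander. Origin: about the centre of its underside.
- marker_pen: White marker pen, 115 x 17 x 20 mm, lying at the front left; bystander. Origin: about the centre of its underside.

How it is judged:
On the way, in this order (a step that is already met when the one before it is completed fails the run):
1. the carousel rests in the click stop with the tall vial, still in its cup, in the opening, and the handle let go (horizontal distance between tall_vial and opening below 0.012 m and z of tall_vial in the frame of sampler below 0.058 m and (value of joint carousel between 0.9772 and 1.1172 rad or value of joint carousel between -1.1172 and -0.9772 rad) and contact force between sampler and the fingers below 0.3 N), for 0.2 s.
2. the tall vial is drawn upright out of its cup, clear above the rim (z of tall_vial in the frame of sampler above 0.095 m and angle between tall_vial's own z axis and vertical below 0.5 rad and horizontal distance between tall_vial and opening below 0.06 m), for 0.05 s.
At the end, for the whole second after the job is handed in: The tall vial is held by the fingers and still, its axis level within 20 degrees, its middle at least 19.5 cm above the bench, not touching the sampler; the carousel is in the click stop one station from the start (within 4 degrees) and the short vial stands in its cup (angle between tall_vial's own z axis and vertical between 1.22 and 1.92 rad and height (world z) of tall_vial_middle above 0.195 m and contact force between tall_vial and the fingers above 1 N and contact force between tall_vial and sampler below 0.1 N and linear speed of tall_vial below 0.03 m/s and angular speed of tall_vial below 0.2 rad/s and (value of joint carousel between 0.9772 and 1.1172 rad or value of joint carousel between -1.1172 and -0.9772 rad) and z of short_vial in the frame of sampler below 0.062 m and angle between short_vial's own z axis and vertical below 0.35 rad); the arm keeps its last pose, push and grip.
It fails at once if a bystander on the bench is moved more than 2.5 cm (distance of any of stopper, pen, marker_pen from where it was at the start of the episode above 0.025 m).
It fails at once if the short vial leaves its cup (z of short_vial in the frame of sampler above 0.08 m).
It also fails if it takes over 48 s, if anything falls off the work surface, if the arm or the gripper's body presses on something with over 40 N, if the wrist force passes 120 N, or if a joint passes its speed limit or range.

## Working session

There is one attempt and no reset: what is moved stays moved. The work goes in short steps, Python scripts to look and compute and a tool call to move; the robot and the scene stay as the last step left them, time stands still between calls to the robot, and variables do not carry over. Pictures are saved under pics/ and viewed, at most 12 in all, crops included, and the job is handed in when it is done.

Besides the shell and the picture viewer there is one more tool, called after "Emit:" as name(argument=value, ...) on one line, values as JSON. play_rows: Moves the arm, as the interface text tells. Its arguments: {"type":"object","properties":{"linear":{"type":"array","items":{"type":"array","items":{"type":"number"}}},"twist":{"type":"array","items":{"type":"number"}},"gripper":{"type":"array","items":{"type":"number"}}},"required":["linear","twist","gripper"]}

```bash
mkdir -p pics
cat > h.py <<'E'
from rig import ctrl
import numpy as np, cv2
from scipy.spatial.transform import Rotation as R
def snap(n,f=None):
    s=ctrl.sense(); c=ctrl.camera(n); 
    if f: cv2.imwrite('pics/'+f,c['pixels'][:,:,::-1])
    if n=='wrist':
        T=np.eye(4);T[:3,:3]=R.from_quat(s['tool_rot']).as_matrix();T[:3,3]=s['tcp_pos'];T=T@np.array(c['hand_eye'])
        c['P'],c['A']=T[:3,3],T[:3,:3]
    else:
        a=np.array(c['attitude']); c['P']=np.array(c['position']); c['A']=a if a.shape==(3,3) else R.from_quat(a).as_matrix()
    return c
def ray(c,px):
    d=c['A']@np.array([(px[0]-c['cx'])/c['fx'],-(px[1]-c['cy'])/c['fy'],-1]); return c['P'],d/np.linalg.norm(d)
def at_z(c,px,z):
    p,d=ray(c,px); return p+d*(z-p[2])/d[2]
def tri(rs):
    M=sum(np.eye(3)-np.outer(d,d) for p,d in rs); b=sum((np.eye(3)-np.outer(d,d))@p for p,d in rs); return np.linalg.solve(M,b)
E
python3 - <<'E'
from h import *
np.set_printoptions(precision=4,suppress=True)
s=ctrl.sense(); print(s,ctrl.tcp_to_tips)
z={'sampler':0,'cover':.16,'handle':.19,'opening':.052,'tall_vial':.052,'tall_vial_cap':.136,'short_vial':.052,'petri_dish':0,'low_beaker':0,'stopper':0,'boat_1':0,'tweezers':0,'pen':0,'marker_pen':0}
C={}
for n in ['scene','side']:
    C[n]=snap(n,n+'1.png'); print(n,{k:v for k,v in C[n].items() if k!='pixels'})
    for l in z:
        for r in ctrl.place_of(n,l)[:3]: print(n,l,round(r['confidence'],2),np.round(r['pixel'],1),at_z(C[n],r['pixel'],z[l]))
E
```

```text
{'clock': 0.0, 'q': array([-1.2632,  0.2178,  1.6149,  0.    ,  1.3113, -0.1122]), 'joint_velocities': array([-0.0003, -0.0014, -0.0002,  0.0003, -0.0008, -0.001 ]), 'joint_torque': array([  0.0003, -39.6851, -30.3852,  -0.0003,   0.0096,   0.    ]), 'tcp_pos': array([ 0.2545, -0.57  ,  0.252 ]), 'tool_rot': array([ 0.9781,  0.2083, -0.0001, -0.0012]), 'force': array([ 0.186 , -0.2827,  0.5994]), 'moment': array([-0.0247, -0.0073,  0.045 ]), 'finger_force': 0.0, 'grip_width': 0.08523041460422535} 0.022
scene {'fx': 520.8185953996676, 'fy': 520.8185953996676, 'cx': 279.08054711250685, 'cy': 219.4531061820861, 'position': array([-0.0439,  0.9556,  0.9758]), 'attitude': array([-0.1102,  0.4333,  0.8618, -0.2396]), 'P': array([-0.0439,  0.9556,  0.9758]), 'A': array([[-0.8609,  0.3175, -0.3975],
       [-0.5084, -0.5098,  0.694 ],
       [ 0.0177,  0.7996,  0.6003]])}
scene sampler 0.74 [256.6 240.8] [ 0.6053 -0.0469  0.    ]
scene cover 0.76 [253.8 198.3] [ 0.6048 -0.0343  0.16  ]
scene handle 0.87 [255.2 187.9] [ 0.6048 -0.0419  0.19  ]
scene handle 0.67 [183.  356.4] [0.4127 0.5055 0.
[... 1624 characters left out ...]
238 0.052 ]
side tall_vial 0.44 [292.8 205.5] [ 0.5102 -0.3127  0.052 ]
side tall_vial_cap 0.46 [266.2 218.9] [0.5379 0.0157 0.136 ]
side petri_dish 0.81 [236.7 354.7] [0.5308 0.3935 0.    ]
side low_beaker 0.77 [169.5 337.4] [0.6837 0.3585 0.    ]
side stopper 0.67 [220.  317.5] [0.5984 0.2741 0.    ]
side boat_1 0.56 [319. 218.] [ 0.4241 -0.341   0.    ]
side boat_1 0.46 [313.7 210.8] [ 0.4478 -0.406   0.    ]
side tweezers 0.51 [292.6 205. ] [ 0.5293 -0.4546  0.    ]
side pen 0.48 [319.3 220.3] [ 0.4216 -0.3207  0.    ]
side pen 0.45 [293.9 204.6] [ 0.5251 -0.4593  0.    ]
side marker_pen 0.7 [319.3 340.7] [0.3725 0.3271 0.    ]
side marker_pen 0.34 [282.4 236.9] [ 0.5246 -0.1722  0.    ]
```

View pics/scene1.png

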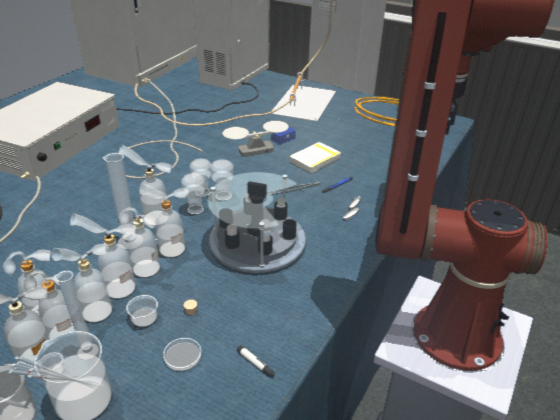

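Emit:
play_rows(linear=[[0.04,0.06,0.04],[0.08,0.12,0.08],[0.12,0.18,0.1],[0.16,0.24,0.12],[0.2,0.3,0.12],[0.24,0.36,0.12],[0.27,0.42,0.12],[0.3,0.48,0.12],[0.3,0.52,0.12],[0.3,0.52,0.12]], twist=[0,0,0,0,0,0,0,0,0,0], gripper=[0.0854,0.0854,0.0854,0.0854,0.0854,0.0854,0.0854,0.0854,0.0854,0.0854])

```text
clock: 2.75
tcp_pos: [0.5549, -0.05, 0.3735]
tool_rot: [0.978, 0.208, 0.0, 0.0]
force: [1.5, -0.1, -0.9]
grip_width: 0.0856
finger_force: 0.0
```

Run:
```python
from h import *
np.set_printoptions(precision=4,suppress=True)
c=snap('wrist','w1.png'); print(c['hand_eye'])
for l,z in {'sampler':0,'cover':.16,'handle':.19,'opening':.052,'tall_vial':.052,'tall_vial_cap':.136,'short_vial':.052}.items():
    for r in ctrl.place_of('wrist',l)[:4]: print(l,round(r['confidence'],2),np.round(r['pixel'],1),at_z(c,r['pixel'],z))
```

```text
[[ 0.0006  0.9536  0.301   0.0765]
 [ 1.     -0.0006 -0.      0.0007]
 [ 0.0002  0.301  -0.9536 -0.1193]
 [ 0.      0.      0.      1.    ]]
sampler 0.63 [290. 133.] [ 0.6    -0.0422  0.    ]
sampler 0.26 [493.1 269.1] [ 0.5359 -0.4505  0.    ]
cover 0.88 [299.  144.2] [ 0.6018 -0.0477  0.16  ]
handle 0.75 [300.2 145.2] [ 0.6035 -0.0466  0.19  ]
opening 0.97 [280.5 205.2] [ 0.5059 -0.0689  0.052 ]
tall_vial 0.55 [490.8 268. ] [ 0.5455 -0.4007  0.052 ]
tall_vial_cap 0.22 [294.6 140.4] [ 0.6018 -0.0437  0.136 ]
```

View pics/w1.png

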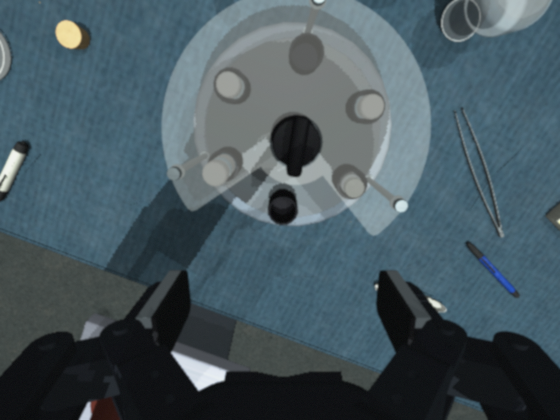

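Emit:
play_rows(linear=[[0.01,0.005,-0.02],[0.02,0.005,-0.05],[0.03,0.005,-0.08],[0.04,0.005,-0.09],[0.047,0.005,-0.09]], twist=[-0.1,-0.19,-0.19,-0.19,-0.19], gripper=[0.0854,0.0854,0.0854,0.0854,0.0854])

```text
clock: 3.78
tcp_pos: [0.6014, -0.0479, 0.2828]
tool_rot: [0.993, 0.114, -0.001, -0.0]
force: [-0.5, 0.0, -0.1]
grip_width: 0.0855
finger_force: 0.0
```

Run:
```python
from h import *
np.set_printoptions(precision=4,suppress=True)
c=snap('wrist','w2.png')
for l,z in {'cover':.16,'handle':.19,'opening':.052,'tall_vial_cap':.136}.items():
    for r in ctrl.place_of('wrist',l)[:2]: print(l,round(r['confidence'],2),np.round(r['pixel'],1),at_z(c,r['pixel'],z))
# project predicted bar top corners
for a in (12,14,16):
  for e in (.027,-.027):
    p=np.array([.602,-.045,.208])+e*np.array([np.cos(np.radians(a)),np.sin(np.radians(a)),0])
    v=c['A'].T@(p-c['P']); print(a,e,c['cx']+c['fx']*v[0]/-v[2],c['cy']-c['fy']*v[1]/-v[2])
```

```text
cover 0.74 [279.3 210.1] [ 0.6025 -0.0454  0.16  ]
handle 0.73 [279.2 223.9] [ 0.6018 -0.0459  0.19  ]
opening 0.66 [282.9 261.6] [ 0.5075 -0.0704  0.052 ]
opening 0.17 [278.8 172.8] [ 0.6111 -0.0416  0.052 ]
12 0.027 278.2496051875733 192.0716605774631
12 -0.027 277.04116682846 270.3473388343163
14 0.027 276.72882934970863 192.0684474793021
14 -0.027 278.44707133775364 270.3503170496508
16 0.027 275.2092617031751 192.11681551136886
16 -0.027 279.8520731329985 270.309208203754
```

View pics/w2.png

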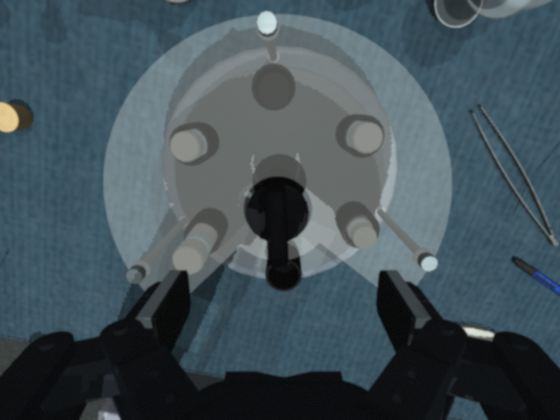

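Emit:
play_rows(linear=[[0.0,0.001,-0.03],[0.0,0.001,-0.06],[0.0,0.001,-0.083],[0.0,0.001,-0.083],[0.0,0.001,-0.083],[0.0,0.001,-0.083],[0.0,0.001,-0.083],[0.0,0.001,-0.083]], twist=[0,0,0,0,0,0,0,0], gripper=[0.06,0.05,0.04,0.02,0.01,0.01,0.01,0.01])

```text
clock: 5.03
tcp_pos: [0.5998, -0.0437, 0.2]
tool_rot: [0.993, 0.115, -0.002, -0.002]
force: [-2.9, 4.4, -4.8]
grip_width: 0.0129
finger_force: 58.8
```

Emit:
play_rows(linear=[[0,0,0],[0,0,0],[0,0,0],[0,0,0],[0,0,0],[0,0,0],[0,0,0],[0,0,0],[0,0,0]], twist=[0.08,0.22,0.37,0.52,0.67,0.82,0.96,1.04,1.05], gripper=[0.01,0.01,0.01,0.01,0.01,0.01,0.01,0.01,0.01])

```text
clock: 6.15
tcp_pos: [0.6015, -0.0455, 0.2]
tool_rot: [0.802, 0.597, 0.0, 0.0]
force: [3.0, 0.3, -9.6]
grip_width: 0.0128
finger_force: 58.4
```

Emit:
play_rows(linear=[[0,0,0],[0,0,0],[0,0,0],[0,0,0],[0,0,0.03],[0,0,0.06],[0,0,0.1],[0,0,0.1]], twist=[0,0,0,0,0,0,0,0], gripper=[0.02,0.04,0.06,0.06,0.06,0.06,0.06,0.06])

```text
clock: 7.15
tcp_pos: [0.6038, -0.0464, 0.3056]
tool_rot: [0.802, 0.597, 0.003, 0.004]
force: [-0.1, -0.2, 0.3]
grip_width: 0.0605
finger_force: 0.0
```

Emit:
play_rows(linear=[[-0.03,-0.01,0],[-0.06,-0.02,0],[-0.1,-0.025,0],[-0.12,-0.025,0],[-0.12,-0.025,0],[-0.12,-0.025,0],[-0.12,-0.025,0],[-0.12,-0.025,0]], twist=[-0.17,-0.34,-0.51,-0.68,-0.85,-0.98,-1.04,-1.04], gripper=[0.06,0.06,0.06,0.06,0.06,0.06,0.06,0.06])

```text
clock: 8.15
tcp_pos: [0.4808, -0.0708, 0.2993]
tool_rot: [0.993, 0.12, -0.001, -0.0]
force: [0.6, 0.4, -0.1]
grip_width: 0.0603
finger_force: 0.0
```

Run:
```python
from h import *
np.set_printoptions(precision=4,suppress=True)
C=[]
for n in ['wrist','scene','side']:
  c=snap(n,n+'3.png'); print(n)
  for l,z in {'handle':.19,'opening':.052,'tall_vial':.052,'tall_vial_cap':.136,'tall_vial_middle':.0995}.items():
    for r in ctrl.place_of(n,l)[:2]: print(l,round(r['confidence'],2),np.round(r['pixel'],1),at_z(c,r['pixel'],z))
```

```text
wrist
handle 0.69 [287.   32.4] [ 0.6014 -0.0445  0.19  ]
opening 0.66 [288.8 156.1] [ 0.5085 -0.0714  0.052 ]
tall_vial 0.78 [283.2 153.9] [ 0.5094 -0.0646  0.052 ]
tall_vial_cap 0.56 [287.3 169. ] [ 0.508  -0.0687  0.136 ]
tall_vial_cap 0.54 [283.6  67.1] [ 0.5874 -0.0458  0.136 ]
tall_vial_middle 0.91 [286.6 161.8] [ 0.5087 -0.0683  0.0995]
scene
handle 0.73 [146.5 321.8] [0.5278 0.4767 0.19  ]
handle 0.55 [255.6 189.3] [ 0.6001 -0.0367  0.19  ]
opening 0.9 [286.6 235.1] [ 0.512  -0.0599  0.052 ]
opening 0.43 [256.7 198.3] [ 0.683  -0.1701  0.052 ]
tall_vial 0.51 [290.7 230.9] [ 0.5117 -0.0829  0.052 ]
tall_vial 0.17 [255.7 237. ] [ 0.582  -0.0064  0.052 ]
tall_vial_cap 0.66 [286.8 211.4] [ 0.513  -0.0582  0.136 ]
tall_vial_middle 0.52 [287.2 220.6] [ 0.5144 -0.0649  0.0995]
side
handle 0.72 [243.2 194.3] [ 0.605  -0.0172  0.19  ]
handle 0.52 [279.5 234.5] [0.4687 0.2281 0.19  ]
opening 0.93 [282.2 240.6] [ 0.504 -0.035  0.052]
opening 0.21 [172.7 332.4] [0.6521 0.4091 0.052 ]
tall_vial 0.57 [280.4 236.1] [ 0.5135 -0.0642  0.052 ]
tall_vial_cap 0.71 [221.9 314.8] [0.5348 0.4589 0.136 ]
tall_vial_cap 0.43 [281.5 208.6] [ 0.5094 -0.0637  0.136 ]
tall_vial_middle 0.56 [282.5 222.1] [ 0.5056 -0.0545  0.0995]
```

View pics/wrist3.png

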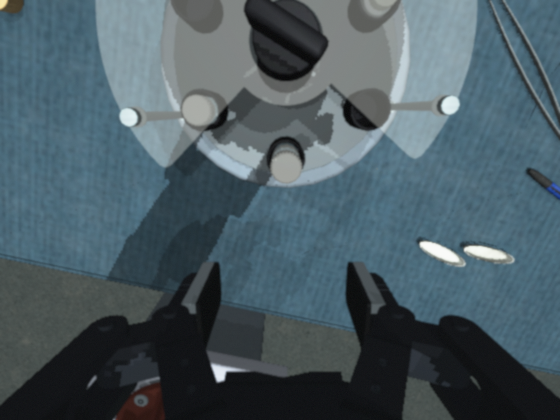

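Emit:
play_rows(linear=[[0.015,0.002,-0.02],[0.028,0.003,-0.04],[0.028,0.003,-0.08],[0.028,0.003,-0.12],[0.028,0.003,-0.15],[0.028,0.003,-0.16],[0.028,0.003,-0.16],[0.028,0.003,-0.16],[0.028,0.003,-0.16],[0.028,0.003,-0.16]], twist=[0,0,0,0,0,0,0,0,0,0], gripper=[0.06,0.06,0.06,0.06,0.06,0.06,0.04,0.02,0.02,0.02])

```text
clock: 10.3
tcp_pos: [0.5107, -0.0683, 0.142]
tool_rot: [0.993, 0.12, 0.002, 0.001]
force: [0.1, -0.0, 4.2]
grip_width: 0.0255
finger_force: 59.1
```

Emit:
play_rows(linear=[[0,0,0.01],[0,0,0.025],[0,0,0.04],[0,0,0.055],[0,0,0.07],[0,0,0.088],[0,0,0.088]], twist=[0,0,0,0,0,0,0], gripper=[0.02,0.02,0.02,0.02,0.02,0.02,0.02])

```text
clock: 11.18
tcp_pos: [0.5108, -0.0683, 0.2308]
tool_rot: [0.993, 0.12, 0.002, 0.001]
force: [1.0, -0.6, -1.4]
grip_width: 0.0252
finger_force: 58.9
```

Run:
```python
from h import *
np.set_printoptions(precision=4,suppress=True)
ims=[]
for n in ['scene','side']:
  c=snap(n); 
  for l,z in {'tall_vial':.14,'tall_vial_cap':.224,'handle':.19}.items():
    for r in ctrl.place_of(n,l)[:1]: print(n,l,round(r['confidence'],2),np.round(r['pixel'],1),at_z(c,r['pixel'],z))
  ims.append(cv2.resize(c['pixels'][110:310,170:370],(400,400),interpolation=cv2.INTER_CUBIC))
cv2.imwrite('pics/l4.png',np.hstack(ims)[:,:,::-1])
print(ctrl.sense()['q'])
# left/right edge geometry
ax=np.array([.602,-.046]);y=np.radians(13.7)
for s in (1,-1):
  a=np.pi+y+s*np.radians(48); print(s,ax+.085*np.array([np.cos(a),np.sin(a)]),'edge dir deg',np.degrees(a))
```

```text
scene tall_vial 0.56 [291.  204.8] [ 0.5159 -0.0866  0.14  ]
scene tall_vial_cap 0.52 [291.9 182.3] [ 0.5087 -0.0733  0.224 ]
scene handle 0.75 [256.6 191.4] [ 0.5923 -0.0295  0.19  ]
side tall_vial 0.79 [278.7 207.9] [ 0.5163 -0.0578  0.14  ]
side tall_vial_cap 0.68 [284.1 178.5] [ 0.5011 -0.0618  0.224 ]
side handle 0.83 [248.7 193.4] [ 0.592  -0.0262  0.19  ]
[-0.2693  0.0029  1.898   0.      1.2421  1.0618]
1 [ 0.5617 -0.1208] edge dir deg 241.70000000000002
-1 [0.5318 0.0019] edge dir deg 145.7
```

View pics/l4.png

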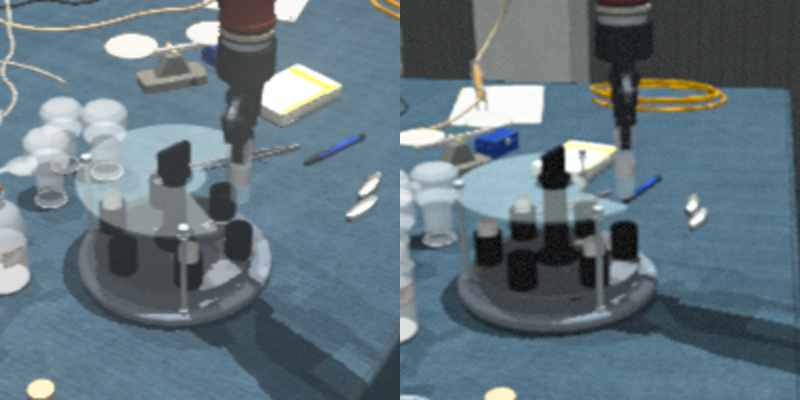

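Emit:
play_rows(linear=[[0.004,0.012,0],[0.008,0.025,0],[0.012,0.038,0],[0.013,0.0455,0],[0.013,0.0455,0],[0.013,0.0455,0]], twist=[0.15,0.3,0.45,0.6,0.73,0.73], gripper=[0.02,0.02,0.02,0.02,0.02,0.02])

```text
clock: 12.32
tcp_pos: [0.5222, -0.0223, 0.2279]
tool_rot: [0.885, 0.466, -0.0, -0.0]
force: [0.0, -0.4, -1.5]
grip_width: 0.0257
finger_force: 58.9
```

Run:
```python
from h import *
s=ctrl.sense();print(s['tcp_pos'],s['tool_rot'],s['q'])
c=snap('wrist','w5.png')
e=np.array([np.cos(np.radians(145.7)),np.sin(np.radians(145.7)),0])
for r in (.044,.078,.136):
    p=np.array([.602,-.046,.16])+r*e; v=c['A'].T@(p-c['P']); print(r,c['cx']+c['fx']*v[0]/-v[2],c['cy']-c['fy']*v[1]/-v[2])
```

```text
[ 0.52215259 -0.02227718  0.2279088 ] [ 8.85013704e-01  4.65564834e-01 -2.89924113e-04 -2.10593265e-04] [-1.76967669e-01  2.24629538e-02  1.87748821e+00 -2.50057763e-05
  1.24235777e+00  4.25291215e-01]
0.044 341.000174983422 198.63585680727212
0.078 284.46417844491094 198.78708296960744
0.136 188.09901976891842 199.04484676650932
```

View pics/w5.png

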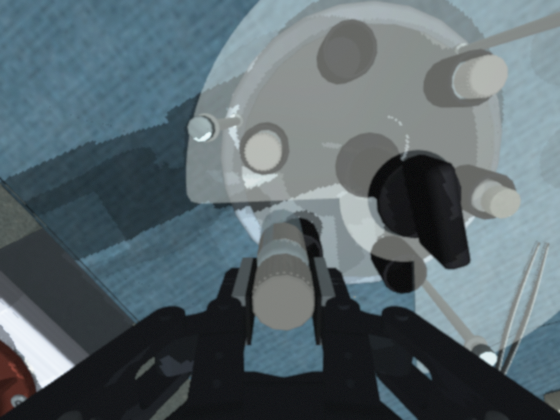

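Emit:
play_rows(linear=[[0.006,0.009,0.001],[0.01,0.014,0.002],[0.013,0.019,0.003],[0.0165,0.024,0.003],[0.02,0.029,0.003],[0.0235,0.034,0.002],[0.0265,0.039,0],[0.03,0.044,-0.002],[0.033,0.048,-0.005],[0.033,0.048,-0.005]], twist=[0,0,0,0,0,0,0,0,0,0], gripper=[0.02,0.02,0.02,0.02,0.02,0.02,0.02,0.02,0.02,0.02])

```text
clock: 13.62
tcp_pos: [0.5547, 0.0253, 0.2235]
tool_rot: [0.885, 0.466, -0.002, 0.0]
force: [-4.4, -3.3, 2.8]
grip_width: 0.0256
finger_force: 58.7
```

Run:
```python
from h import *
c=snap('wrist'); d=snap('side')
cv2.imwrite('pics/w6.png',np.hstack([c['pixels'][:400,100:500],cv2.resize(d['pixels'][110:310,150:350],(400,400))])[:,:,::-1])
```

```text
(no output)
```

View pics/w6.png

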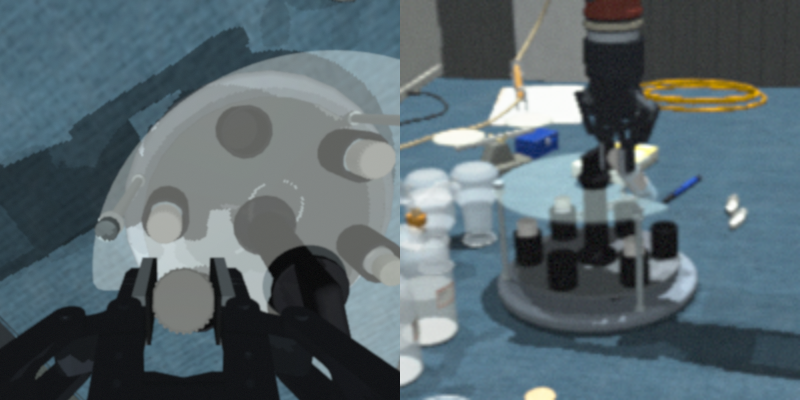

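Emit:
play_rows(linear=[[0.003,0.0042,-0.003],[0.0057,0.0083,-0.0064],[0.008,0.012,-0.0107],[0.0106,0.0155,-0.015],[0.0127,0.0185,-0.02],[0.0147,0.0215,-0.0247],[0.016,0.0233,-0.029],[0.0171,0.0251,-0.0335],[0.0171,0.0251,-0.0335]], twist=[0,0,0,0,0,0,0,0,0], gripper=[0.02,0.02,0.02,0.02,0.02,0.02,0.02,0.02,0.02])

```text
clock: 14.85
tcp_pos: [0.5737, 0.0514, 0.1902]
tool_rot: [0.885, 0.466, 0.002, 0.0]
force: [0.9, 0.3, 4.8]
grip_width: 0.0252
finger_force: 58.6
```

Emit:
play_rows(linear=[[0,0,0.015],[0,0,0.035],[0,0,0.06],[0,0,0.085],[0,0,0.1],[0,0,0.1],[0,0,0.1]], twist=[0,0,0,0,0,0,0], gripper=[0.02,0.02,0.02,0.02,0.02,0.02,0.02])

```text
clock: 15.72
tcp_pos: [0.5718, 0.0507, 0.2888]
tool_rot: [0.885, 0.466, -0.001, -0.0]
force: [-0.1, -0.2, -0.8]
grip_width: 0.0255
finger_force: 58.9
```

Run:
```python
from h import *
np.set_printoptions(precision=4,suppress=True)
C={n:snap(n) for n in ('wrist','scene','side')}
for l in ('tall_vial','tall_vial_cap','tall_vial_middle'):
  rs=[]
  for n in C:
    r=ctrl.place_of(n,l)
    if r: print(n,l,round(r[0]['confidence'],2),np.round(r[0]['pixel'],1)); rs.append(ray(C[n],r[0]['pixel']))
  if len(rs)>1: print(tri(rs[-2:]))
for r in ctrl.place_of('wrist','handle')[:1]: print(r)
cv2.imwrite('pics/l7.png',np.hstack([cv2.resize(C[n]['pixels'][60:260,170:370],(400,400)) for n in ('scene','side')])[:,:,::-1])
```

```text
scene tall_vial 0.72 [289.6 186.4]
side tall_vial 0.66 [271.6 168.4]
[ 0.5161 -0.0464  0.2424]
wrist tall_vial_cap 0.68 [283.3 316.3]
scene tall_vial_cap 0.74 [249.3 175.5]
side tall_vial_cap 0.73 [260.3 164.8]
[0.5435 0.0703 0.3029]
wrist tall_vial_middle 0.69 [282.7 358.5]
scene tall_vial_middle 0.61 [347.4 215.8]
side tall_vial_middle 0.78 [259.4 168.5]
[ 0.456  -0.0687  0.212 ]
{'pixel': [384.5, 299.4], 'confidence': 0.83}
```

View pics/l7.png

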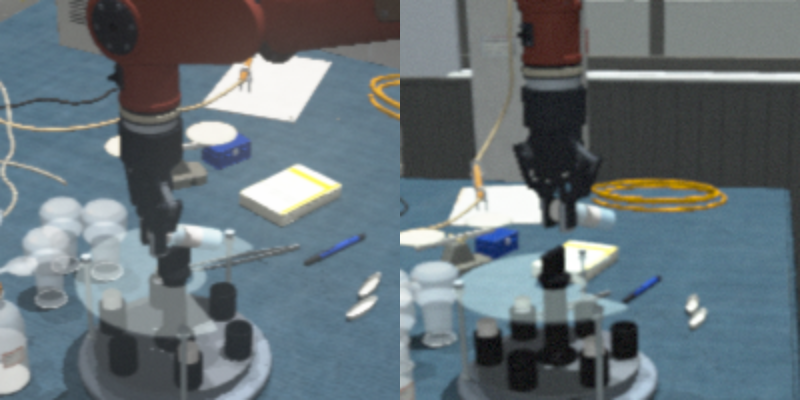

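Run:
```python
from h import *
C={n:snap(n) for n in ('scene','side')}
for n,c in C.items():
  for a in (-10,0,6,12,18,24):
    t=np.radians(a); p=np.array([.5718,.0507,.2858])-.087*np.array([.5635*np.cos(t),.826*np.cos(t),np.sin(t)]); v=c['A'].T@(p-c['P'])
    print(n,a,np.round([c['cx']+c['fx']*v[0]/-v[2],c['cy']-c['fy']*v[1]/-v[2]],1))
print(ctrl.sense()['finger_force'],ctrl.place_of('side','opening')[:1])
w=snap('wrist'); cv2.imwrite('pics/w8.png',w['pixels'][:,:,::-1])
```

```text
scene -10 [277.3 164.5]
scene 0 [277.7 169.6]
scene 6 [277.5 172.7]
scene 12 [276.9 175.8]
scene 18 [276.  178.9]
scene 24 [274.8 182. ]
side -10 [272.8 154.3]
side 0 [273.3 159.9]
side 6 [273.2 163.4]
side 12 [272.9 166.8]
side 18 [272.3 170.3]
side 24 [271.5 173.7]
58.9163875579834 [{'pixel': [279.2, 234.3], 'confidence': 0.77}]
```

View pics/w8.png

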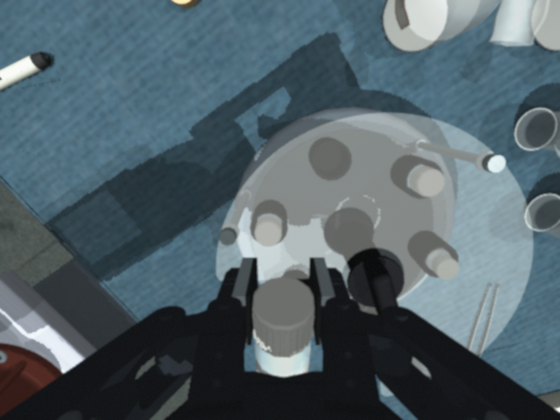

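Emit:
play_rows(linear=[[0.007,0.01,-0.03],[0.007,0.01,-0.06],[0.007,0.01,-0.085],[0.007,0.01,-0.093],[0.007,0.01,-0.098],[0.007,0.01,-0.101],[0.007,0.01,-0.103],[0.007,0.01,-0.103]], twist=[0,0,0,0,0,0,0,0], gripper=[0.02,0.02,0.02,0.02,0.02,0.02,0.02,0.02])

```text
clock: 17.58
tcp_pos: [0.5811, 0.0607, 0.1886]
tool_rot: [0.885, 0.466, 0.002, 0.001]
force: [0.4, 1.3, 5.4]
grip_width: 0.0253
finger_force: 59.2
```

Emit:
play_rows(linear=[[0,0,0.015],[0,0,0.035],[0,0,0.06],[0,0,0.085],[0,0,0.103],[0,0,0.103],[0,0,0.103],[0,0,0.103],[0,0,0.103]], twist=[0,0,0,0,0,0,0,0,0], gripper=[0.02,0.02,0.02,0.02,0.02,0.02,0.02,0.02,0.02])

```text
clock: 18.7
tcp_pos: [0.5789, 0.0607, 0.2886]
tool_rot: [0.885, 0.466, -0.001, -0.001]
force: [-0.0, -0.3, -0.2]
grip_width: 0.0251
finger_force: 59.0
```

Run:
```python
from h import *
C={n:snap(n) for n in ('side','scene')}
s=ctrl.sense(); tp=s['tcp_pos']-[0,0,.003]
for n,c in C.items():
  for l in ('tall_vial','handle'): print(n,l,[(np.round(r['pixel'],1),round(r['confidence'],2)) for r in ctrl.place_of(n,l)[:1]], ctrl.recognise(n,l)[:1])
  for a in (0,6,12,18):
    t=np.radians(a); p=tp-.087*np.array([.5635*np.cos(t),.826*np.cos(t),np.sin(t)]); v=c['A'].T@(p-c['P'])
    print(n,a,np.round([c['cx']+c['fx']*v[0]/-v[2],c['cy']-c['fy']*v[1]/-v[2]],1))
cv2.imwrite('pics/s9.png',np.hstack([cv2.resize(c['pixels'][110:210,220:320],(400,400)) for c in C.values()])[:,:,::-1])
```

```text
side tall_vial [(array([267.8, 172.4]), 0.67)] [{'bbox': [240.8, 164.3, 36.8, 11.3], 'confidence': 0.55}]
side handle [] [{'bbox': [205.4, 186.6, 85.8, 74.1], 'confidence': 0.93}]
side 0 [269.8 160.7]
side 6 [269.7 164.2]
side 12 [269.4 167.7]
side 18 [268.8 171.2]
scene tall_vial [(array([276.1, 176.4]), 0.7)] [{'bbox': [250.4, 172.7, 29.8, 14.4], 'confidence': 0.77}]
scene handle [(array([257.2, 188.7]), 0.63)] [{'bbox': [216.5, 184.2, 82.3, 74.1], 'confidence': 0.73}]
scene 0 [273.2 170.4]
scene 6 [273.  173.6]
scene 12 [272.4 176.7]
scene 18 [271.6 179.8]
```

View pics/s9.png

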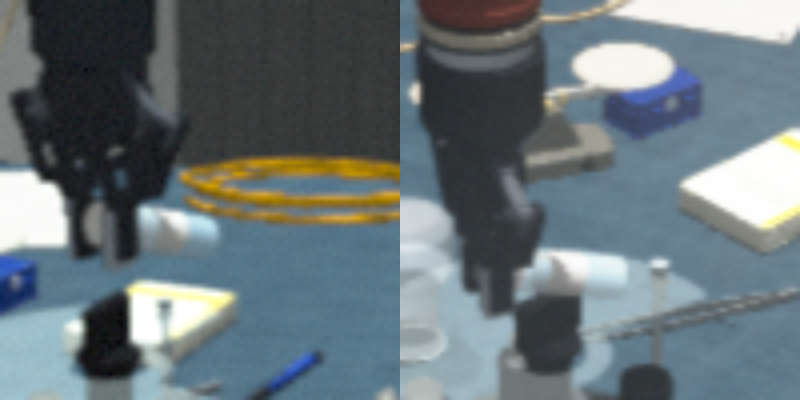

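Run:
```python
from h import *
tp=ctrl.sense()['tcp_pos']-[0,0,.003]
for n in ('side','scene'):
  c=snap(n)
  for a in (0,6,12,18,24):
    t=np.radians(a);u=np.array([.5635*np.cos(t),.826*np.cos(t),np.sin(t)]);q=[]
    for d in (.008,-.087):
      v=c['A'].T@(tp+d*u-c['P']); q.append(np.array([c['cx']+c['fx']*v[0]/-v[2],c['cy']-c['fy']*v[1]/-v[2]]))
    print(n,a,np.round(q[0],1),np.round(q[1]-q[0],1),round((q[1]-q[0])[1]/(q[1]-q[0])[0],3))
```

```text
side 0 [242.2 168.2] [27.5 -7.8] -0.284
side 6 [242.2 167.9] [27.4 -4. ] -0.145
side 12 [242.2 167.6] [27.1 -0.1] -0.005
side 18 [242.2 167.2] [26.5  3.7] 0.14
side 24 [242.3 166.9] [25.6  7.5] 0.293
scene 0 [238.  178.2] [35.1 -8.1] -0.23
scene 6 [238.  177.9] [34.9 -4.7] -0.134
scene 12 [238.  177.6] [34.3 -1.2] -0.036
scene 18 [238.1 177.3] [33.4  2.2] 0.065
scene 24 [238.2 177. ] [32.1  5.6] 0.173
```

Emit:
play_rows(linear=[[-0.01,-0.015,0],[-0.02,-0.03,0],[-0.03,-0.05,0],[-0.04,-0.07,0],[-0.05,-0.09,0],[-0.06,-0.11,0],[-0.07,-0.13,0],[-0.0745,-0.15,0],[-0.0745,-0.15,0],[-0.0745,-0.15,0]], twist=[0.17,0.34,0.51,0.68,0.85,1.02,1.19,1.36,1.53,1.675], gripper=[0.02,0.02,0.02,0.02,0.02,0.02,0.02,0.02,0.02,0.02])

```text
clock: 20.55
tcp_pos: [0.5048, -0.0897, 0.2899]
tool_rot: [0.244, 0.97, 0.0, 0.0]
force: [-0.0, 0.5, -0.3]
grip_width: 0.0254
finger_force: 59.1
```

Emit:
play_rows(linear=[[0,0,0],[0,0,-0.04],[0,0,-0.07],[0,0,-0.085]], twist=[0,0,0,0], gripper=[0.02,0.02,0.02,0.02])

```text
clock: 21.05
tcp_pos: [0.5038, -0.0889, 0.2028]
tool_rot: [0.247, 0.969, 0.0, -0.002]
force: [0.2, 0.2, -0.6]
grip_width: 0.0253
finger_force: 59.1
```

Emit:
play_rows(linear=[[0,0,-0.005],[0,0,-0.01],[0,0,-0.014],[0,0,-0.018],[0,0,-0.022],[0,0,-0.026],[0,0,-0.026]], twist=[0,0,0,0,0,0,0], gripper=[0.02,0.02,0.02,0.02,0.02,0.02,0.02])

```text
clock: 21.92
tcp_pos: [0.5053, -0.0896, 0.1788]
tool_rot: [0.246, 0.969, -0.0, 0.001]
force: [-0.8, -1.0, 4.2]
grip_width: 0.0256
finger_force: 61.3
```

Contact force shows the base being pressed level on the plate. Lift and check.

Emit:
play_rows(linear=[[0,0,0.015],[0,0,0.035],[0,0,0.06],[0,0,0.085],[0,0,0.11],[0,0,0.11],[0,0,0.11],[0,0,0.11],[0,0,0.11]], twist=[0,0,0,0,0,0,0,0,0], gripper=[0.02,0.02,0.02,0.02,0.02,0.02,0.02,0.02,0.02])

```text
clock: 23.05
tcp_pos: [0.5043, -0.0891, 0.2875]
tool_rot: [0.246, 0.969, 0.0, -0.001]
force: [-0.6, -0.8, -1.0]
grip_width: 0.0254
finger_force: 61.0
```

Run:
```python
from h import *
C={n:snap(n) for n in ('side','scene')}
tp=ctrl.sense()['tcp_pos']-[0,0,.003]; b=np.radians(331.7)
for n,c in C.items():
  for l in ('tall_vial','tall_vial_cap'): print(n,l,[(np.round(r['pixel'],1),round(r['confidence'],2)) for r in ctrl.place_of(n,l)[:1]])
  for a in (0,10,20):
    t=np.radians(a);u=-np.array([np.cos(b)*np.cos(t),np.sin(b)*np.cos(t),-np.sin(t)]) if 0 else np.array([-np.cos(b)*np.cos(t),-np.sin(b)*np.cos(t),np.sin(t)]);q=[]
    for d in (.008,-.087):
      v=c['A'].T@(tp+d*u-c['P']); q.append(np.array([c['cx']+c['fx']*v[0]/-v[2],c['cy']-c['fy']*v[1]/-v[2]]))
    print(n,a,np.round(q[0],1),np.round(q[1],1),round((q[1]-q[0])[1]/(q[1]-q[0])[0],3))
cv2.imwrite('pics/s10.png',np.hstack([cv2.resize(c['pixels'][130:280,210:360],(400,400)) for c in C.values()])[:,:,::-1])
```

```text
side tall_vial [(array([258.8, 153.4]), 0.73)]
side tall_vial_cap [(array([282. , 151.4]), 0.74)]
side 0 [286.5 154.3] [259.2 149.4] 0.177
side 10 [286.5 153.8] [259.8 154.8] -0.038
side 20 [286.3 153.2] [261. 160.] -0.267
scene tall_vial [(array([349.3, 217.4]), 0.65)]
scene tall_vial_cap [(array([253.4, 198. ]), 0.65)]
scene 0 [298.7 161.6] [279.8 146. ] 0.822
scene 10 [298.7 161.1] [279.9 151.1] 0.532
scene 20 [298.6 160.6] [280.5 156.4] 0.231
```

View pics/s10.png

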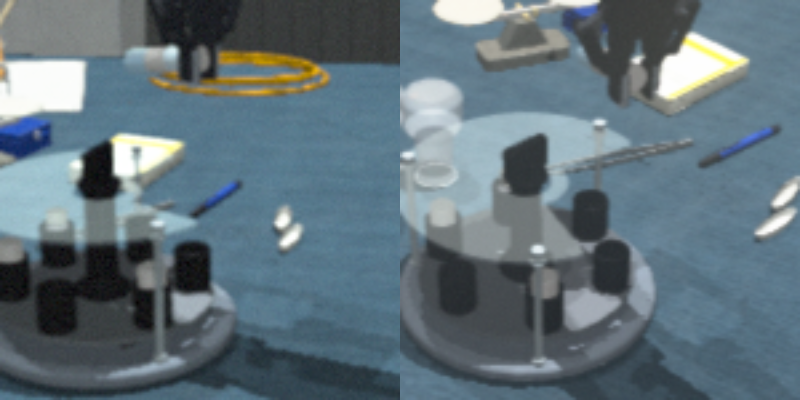

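```bash
python3 -c "
from rig import ctrl
print(ctrl.close_job())"
```

```text
the job is handed in; nothing more can be done
None
```

I turned the carousel one station, drew the tall vial out of its cup, and handed the job in with the vial held still on its side. By the last images it is about 6–10° off level, with its middle about 0.28 m above the bench. The hand-in gave no verdict, so I don't know how it was judged.

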